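Show the called printing block to the inspection camera

ROBOT

A 6-joint arm with a two-finger parallel gripper is mounted at the origin on the work surface. World frame = base frame: x ahead of the robot, y to its left, z up, the work surface at z = 0. Lengths are in m, angles in rad, forces in N, time in s.
With the tool pointing down it reaches from about 0.25 to 0.775 m from the base axis. Payload 8.9 kg.
Tool frame: the origin (TCP) lies at the centre of the arm's flange, where the gripper is bolted on; the fingertips stand 173 mm ahead of it and the grasp point (between the pads) lies 155 mm ahead of it; z points along the fingers, y is the line along which they close (so a half turn about z gives the same grasp; the last joint's range is limited). The gripper opens to 85 mm and grips with 20 to 120 N. Pads are 22 mm wide; open, the fingers measure 114 mm over their backs; the gripper's body (76 mm by 85 mm) begins 54 mm behind the grasp point. The pads swing forward as they close: fully open they stand 13 mm farther back than shut.
Start: joints at [1.152, 0.291, -0.153, 1.127, 0, 1.431], TCP at [0.145, 0.505, 0.405] pointing down, gripper open.
Joint ranges: [-2.52, 2.52], [-0.91, 1.74], [-1.3, 1.37], [-1.96, 2.02], [-1.52, 1.47], [-3.14, 3.14]. Speed limits (rad/s): [2.22, 2.22, 2.79, 3.14, 3.14, 3.14].

INTERFACE

Orientations are given as a rotation vector (axis times angle).
In Python, from plant import r, imaging gives the robot as it stands. The module is installed in compiled form; this text tells all that it offers.
- The arm moves only by the tool send_path, called after "Emit:" by a JSON object that holds its "fn" and its "kwargs", one argument or row to a line. Schema: {"type":"object","properties":{"segments":{"type":"object","properties":{"motion":{"type":"array","items":{"type":"array","items":{"type":"number"},"minItems":6,"maxItems":6},"minItems":1,"maxItems":8}},"additionalProperties":false,"required":["motion"]},"aperture":{"type":"number"},"squeeze":{"type":"number"},"only":{"type":"string"},"quiet":{"type":"boolean"},"lines":{"type":"string"}},"required":["segments"],"additionalProperties":false}. segments is an object whose key "motion" holds a list of rows, 1 to 8 of them, each of 6 numbers: dx, dy, dz in m, then a rotation vector rx, ry, rz in rad; each row shifts and turns the commanded pose from where the row before left it, along the tool's axes as they then stand; what a row does not reach is not made up. A row lasts 1/10 s, in which the tool goes at most 0.05 m and 0.15 rad, less where a joint would pass 70% of its speed; a pose out of reach is approached as far as the arm can. aperture is the opening from 0.0 (shut) to 1.0 (fully open), set as the call begins (left out keeps the last). The fingers move at their own pace and stop on an object; squeeze is the grip in N (left out, the last holds). Time passes only in rows, so rows that do not move let the fingers close. The tool returns the time, the measured TCP pose, the force, the opening and the grip force at its end. only (a regular expression) keeps the lines of the reply that match it, lines (a string "A,B") keeps lines A to B, and quiet returns only ok. Input that does not fit is refused with a message, and nothing moves.
- r.state(): the state, without advancing time (a new reading comes with each control period).
- imaging.grab_frame(name): name is "side" or "top" or "wrist"; returns a dict with "pixels" (400x640x3 uint8, red, green, blue), "intrinsics" (3x3 intrinsics, pixels), "extrinsics" (4x4, takes a point from world to camera coordinates). Camera axes: x right, y down, z forward; pixel columns grow to the right and rows downward; lengths in m; the calibration is good to about 2 mm. A picture is of the moment at which its call begins. There is no depth.
- r.finish_job(): hands the job in; it is judged then, once.
The state is a dict: "clock": time; "joints": joint angles; "qvel": joint speeds; "tau": joint torques, N m; "tool_pos": TCP position; "eef_rot": TCP orientation; "contact_force": force on the tool from outside, world axes, zero at the start; "ft_torque": the same for the moment, N m; "width": opening from 0.0 (shut) to 1.0 (fully open); "grip_force": force on a finger pad.
Only numpy, scipy, OpenCV 4.12 (cv2) and the standard library are available. Lean on these libraries where they do the work, as an engineer would, in place of code of your own. Each camera call takes 0.05 s, during which the arm holds its last target. There are 200 camera calls.

TASK

The colour chip in the black pocket of the chip board says which printing block is due for inspection: pick the block of that colour off the inking slab by its handle and show it to the desktop camera. Hold it still in the air 150 mm in front of the lens, carved face squarely towards the lens and centred on its line of sight, handle pointing away from the lens, the block's long side parallel to the camera's light bars (either way round). Finish while holding it there, do not put it down or let go; leave the other blocks, the chips and the tools where they are and do not touch the camera.

Things in the scene. Friction and masses are not known exactly. Their poses are not given: they have to be found in the camera images.
- block_red: Hand printing block, red handle and band: wooden base 80 (x) x 56 (y) mm, 28 mm high; grip bar on top 56 (x) x 22 (y) mm, from 28 to 80 mm above the underside, pinched across its 22 mm. The carved face is the underside (dark, pale leaf). Origin: centre of the face; z points from the face up through the handle. 0.1 to 0.2 kg. Starts face down on the slab, turned up to 52 degrees.
- block_blue: Hand printing block, blue handle and band: wooden base 80 (x) x 56 (y) mm, 28 mm high; grip bar on top 56 (x) x 22 (y) mm, from 28 to 80 mm above the underside, pinched across its 22 mm. The carved face is the underside (dark, pale leaf). Origin: centre of the face; z points from the face up through the handle. 0.1 to 0.2 kg. Starts face down on the slab, turned up to 52 degrees.
- block_yellow: Hand printing block, yellow handle and band: wooden base 80 (x) x 56 (y) mm, 28 mm high; grip bar on top 56 (x) x 22 (y) mm, from 28 to 80 mm above the underside, pinched across its 22 mm. The carved face is the underside (dark, pale leaf). Origin: centre of the face; z points from the face up through the handle. 0.1 to 0.2 kg. Starts face down on the slab, turned up to 52 degrees.
- chip_red: Red disc, 40 mm across, 8 mm thick, lying in one of the chip board's pockets; origin: centre of its underside. The chip in the black pocket names the block to show.
- chip_blue: Blue disc, 40 mm across, 8 mm thick, lying in one of the chip board's pockets; origin: centre of its underside. The chip in the black pocket names the block to show.
- chip_yellow: Yellow disc, 40 mm across, 8 mm thick, lying in one of the chip board's pockets; origin: centre of its underside. The chip in the black pocket names the block to show.
- next (a point): Centre of the floor of the black pocket of the chip board, 6 mm above the table; the pocket at one end, set a little apart from the two wooden ones (pocket centres 82 and 138 mm away). The board stands beside the camera, left or right of it.
- lens: White camera head, black front plate 96 x 72 mm, round glass lens in its middle, white light bars along its long sides, orange marks at its short ends. Origin: centre of the lens, 95 mm above the table. z points out along the line of sight: up and towards the robot, 35 degrees (0.61 rad) from vertical. x runs along the light bars (away from the robot, rising); y is level.
- camera: Foot of the camera, black, 130 x 130 mm, 14 mm high; a post on it carries the head (lens); all of it is under 0.15 m high. Origin: centre of its underside. Fixed. A block shown well has its origin at (0, 0, +0.150) in the frame of lens, its z along the lens z, its x along the lens x or reversed.
- slab: Grey inking slab, 150 (x) x 400 (y) mm, 8 mm thick, fixed to the table; the three blocks stand in a row along it, about 140 mm apart. Origin: centre of its underside.
- ink_jar: Black ink jar, 66 mm across, 62 mm high, left of the slab; origin: centre of its underside. A bystander.
- brayer: Ink roller lying right of the slab, about 165 mm long, 36 mm high; origin: on the table under the roller's middle. A bystander.
- knife: Palette knife lying on the far left; origin on its underside. A bystander.
- brush: Brush lying on the far right; origin on its underside. A bystander.
- mug: Blue cup, 80 mm across, 90 mm high, near left; origin: centre of its underside. A bystander.
There are look-alikes about, which are no part of the job. What is shaped like the block_yellow but purple is not meant.

How it is judged:
At the end, for the whole second after the job is handed in: The called block is held still by the fingers, touching nothing else: face centre within 18 mm each way of the lens axis and 130 to 170 mm out, face and long side true within 0.15 rad, handle away from the lens; the other blocks within 20 mm of where they stood (((horizontal distance between chip_red and next below 0.03 m and x of block_red in the frame of lens between -0.018 and 0.018 m and y of block_red in the frame of lens between -0.018 and 0.018 m and z of block_red in the frame of lens between 0.13 and 0.17 m and angle between the z axis of block_red and the z axis of lens, either way round below 0.15 rad and angle between the x axis of block_red and the x axis of lens, either way round below 0.15 rad and angle between block_red's own z axis and vertical below 1.2 rad and contact force between the fingers and block_red above 1 N and height (world z) of block_red above 0.12 m and contact force between block_red and camera below 0.3 N and contact force between block_red and slab below 0.3 N and linear speed of block_red below 0.02 m/s and angular speed of block_red below 0.15 rad/s and distance of each of block_blue, block_yellow from where it was at the start of the episode below 0.02 m) or (horizontal distance between chip_blue and next below 0.03 m and x of block_blue in the frame of lens between -0.018 and 0.018 m and y of block_blue in the frame of lens between -0.018 and 0.018 m and z of block_blue in the frame of lens between 0.13 and 0.17 m and angle between the z axis of block_blue and the z axis of lens, either way round below 0.15 rad and angle between the x axis of block_blue and the x axis of lens, either way round below 0.15 rad and angle between block_blue's own z axis and vertical below 1.2 rad and contact force between the fingers and block_blue above 1 N and height (world z) of block_blue above 0.12 m and contact force between block_blue and camera below 0.3 N and contact force between block_blue and slab below 0.3 N and linear speed of block_blue below 0.02 m/s and angular speed of block_blue below 0.15 rad/s and distance of each of block_red, block_yellow from where it was at the start of the episode below 0.02 m) or (horizontal distance between chip_yellow and next below 0.03 m and x of block_yellow in the frame of lens between -0.018 and 0.018 m and y of block_yellow in the frame of lens between -0.018 and 0.018 m and z of block_yellow in the frame of lens between 0.13 and 0.17 m and angle between the z axis of block_yellow and the z axis of lens, either way round below 0.15 rad and angle between the x axis of block_yellow and the x axis of lens, either way round below 0.15 rad and angle between block_yellow's own z axis and vertical below 1.2 rad and contact force between the fingers and block_yellow above 1 N and height (world z) of block_yellow above 0.12 m and contact force between block_yellow and camera below 0.3 N and contact force between block_yellow and slab below 0.3 N and linear speed of block_yellow below 0.02 m/s and angular speed of block_yellow below 0.15 rad/s and distance of each of block_red, block_blue from where it was at the start of the episode below 0.02 m))); the arm keeps its last pose, push and grip.
It fails at once if a block that was not called is moved by more than 20 mm ((horizontal distance between chip_red and next below 0.03 m and distance of any of block_blue, block_yellow from where it was at the start of the episode above 0.02 m) or (horizontal distance between chip_blue and next below 0.03 m and distance of any of block_red, block_yellow from where it was at the start of the episode above 0.02 m) or (horizontal distance between chip_yellow and next below 0.03 m and distance of any of block_red, block_blue from where it was at the start of the episode above 0.02 m)).
It fails at once if a chip is moved by more than 15 mm (distance of any of chip_red, chip_blue, chip_yellow from where it was at the start of the episode above 0.015 m).
It fails at once if the jar, roller, knife, brush or cup is moved by more than 30 mm (distance of any of ink_jar, brayer, knife, brush, mug from where it was at the start of the episode above 0.03 m).
It fails at once if the camera is touched with more than 2 N (contact force between camera and anything else above 2 N).
It also fails if it takes over 32 s, if anything falls off the work surface, if the arm or the gripper's body presses on something with over 40 N, if the wrist force passes 120 N, or if a joint passes its speed limit or range.

## Working session

There is one attempt and no reset: what is moved stays moved. The work goes in short steps, Python scripts to look and compute and a tool call to move; the robot and the scene stay as the last step left them, time stands still between calls to the robot, and variables do not carry over. Pictures are saved under pics/ and viewed, at most 10 in all, crops included, and the job is handed in when it is done.

```bash
mkdir -p pics
```

Run:
```python
from plant import r, imaging
import cv2, pickle
s=r.state(); print(s)
for n in ("top","side"):
    f=imaging.grab_frame(n); pickle.dump(f,open(f"{n}0.pkl","wb"))
    cv2.imwrite(f"pics/{n}0.png",f["pixels"][:,:,::-1])
    print(n,f["intrinsics"].round(1).tolist(),f["extrinsics"].round(3).tolist())
```

```text
{'clock': 0.0, 'joints': array([ 1.15167947e+00,  2.91278711e-01, -1.54124424e-01,  1.12670287e+00,
       -3.70373424e-05,  1.43151538e+00]), 'qvel': array([-3.44667798e-05,  4.03554940e-04,  4.91858273e-04, -1.82256356e-06,
       -6.23303338e-04,  8.92331439e-04]), 'tau': array([ 3.01016036e-03, -5.37141895e+01,  3.31375444e+01,  1.60234154e-02,
       -6.61262447e-05,  3.47913988e-05]), 'tool_pos': array([0.14490768, 0.50438182, 0.40413368]), 'eef_rot': array([-4.38086893e-01, -3.11056849e+00,  1.99340671e-03]), 'contact_force': array([ 0.4091017 , -0.97546191, -0.02431633]), 'ft_torque': array([ 0.01053896, -0.01921614,  0.036001  ]), 'grip_force': 0.0, 'width': 1.0004911097048643}
top [[391.2, 0.0, 313.5], [0.0, 391.2, 199.6], [0.0, 0.0, 1.0]] [[-0.011, -1.0, -0.01, 0.006], [-0.997, 0.012, -0.072, 0.543], [0.072, 0.009, -0.997, 1.37], [0.0, 0.0, 0.0, 1.0]]
side [[438.0, 0.0, 318.2], [0.0, 438.0, 196.2], [0.0, 0.0, 1.0]] [[0.827, -0.563, 0.019, -0.461], [-0.366, -0.563, -0.741, 0.26], [0.428, 0.605, -0.671, 1.243], [0.0, 0.0, 0.0, 1.0]]
```

View pics/top0.png

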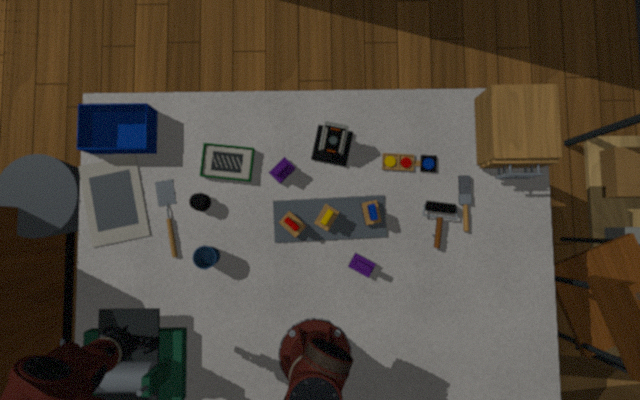

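View pics/side0.png

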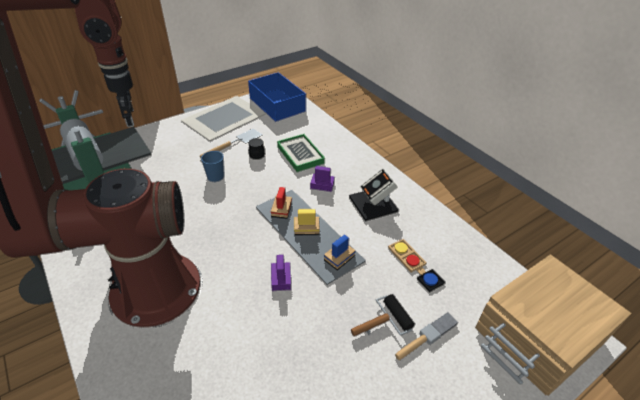

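The top view shows the blue chip in the black, set-apart pocket at (428,163), with yellow (390,161) and red (405,163) in the wooden pockets. The side view agrees, with the blue chip at (431,280).

Things that could be taken for the blue block, by top-view pixel:
- blue block on the slab (372,212)
- blue mug (206,257)
- blue bin (118,130)
- blue chip (428,163)
- purple look-alikes (283,170) and (362,265)

I choose (372,212), which is (341,250) in the side view, and will check it in a close crop.

Run:
```python
import cv2, pickle, numpy as np
t=pickle.load(open("top0.pkl","rb"))["pixels"]; s=pickle.load(open("side0.pkl","rb"))["pixels"]
z=lambda im,x,y,w,h:cv2.resize(im[y:y+h,x:x+w],(400,300),interpolation=cv2.INTER_CUBIC)
a=np.vstack([np.hstack([z(t,340,190,64,48),z(s,300,222,80,60)]),np.hstack([z(t,300,118,64,48),z(s,340,160,80,60)])])
cv2.imwrite("pics/crop1.png",a[:,:,::-1])
```

```text
(no output)
```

View pics/crop1.png

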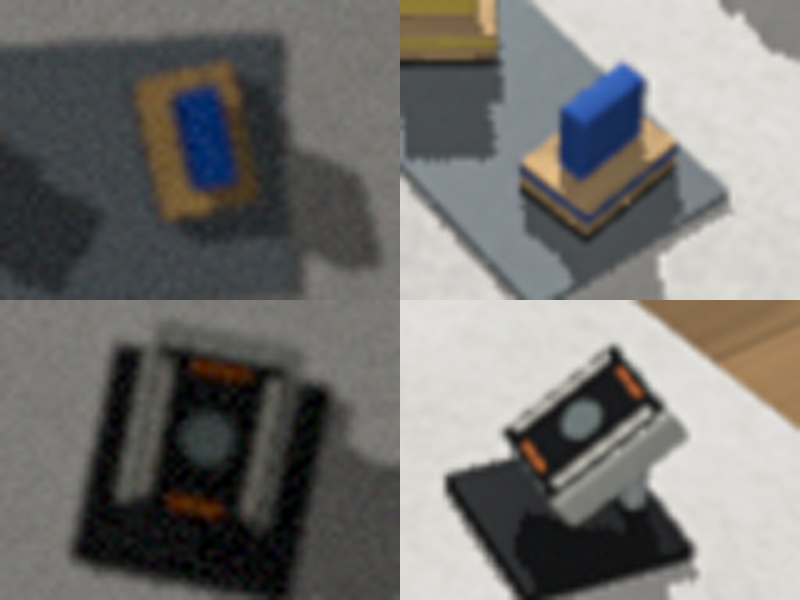

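The crop confirms the blue handle and band on the slab, top (372,212). The lens glass is at top (333,140), with orange marks at about (335,130) and (331,151). In the side view the orange marks are at about (387,186) and (367,201).

Create h.py:
```python
import cv2, pickle, numpy as np
from scipy.spatial.transform import Rotation as R
def ray(f,p):
    E=f["extrinsics"]; d=E[:3,:3].T@np.linalg.solve(f["intrinsics"],[p[0],p[1],1.]); return -E[:3,:3].T@E[:3,3], d/np.linalg.norm(d)
def tri(*fp):
    A=np.zeros((3,3)); b=np.zeros(3); rs=[ray(f,p) for f,p in fp]
    for o,d in rs: P=np.eye(3)-np.outer(d,d); A+=P; b+=P@o
    x=np.linalg.solve(A,b); return x,[round(float(np.linalg.norm(np.cross(x-o,d)))*1000,1) for o,d in rs]
def onz(f,p,z):
    o,d=ray(f,p); return o+d*(z-o[2])/d[2]
def blobs(f,lo,hi,box=None,amin=6):
    h=cv2.cvtColor(f["pixels"],cv2.COLOR_RGB2HSV); m=cv2.inRange(h,np.array(lo),np.array(hi))
    if box: k=np.zeros_like(m); x,y,X,Y=box; k[y:Y,x:X]=1; m*=k
    n,l,st,c=cv2.connectedComponentsWithStats(m)
    return [(c[i],int(st[i,4]),(l==i).astype(np.uint8)) for i in range(1,n) if st[i,4]>=amin]
```

Run:
```python
from h import *
np.set_printoptions(precision=4,suppress=True)
t=pickle.load(open("top0.pkl","rb")); s=pickle.load(open("side0.pkl","rb"))
O=[(3,150,70),(14,255,255)]
bt=sorted(blobs(t,*O,(310,115,360,165)),key=lambda b:b[0][1]); bs=sorted(blobs(s,*O,(350,165,400,215)),key=lambda b:b[0][1])
print([(b[0],b[1]) for b in bt],[(b[0],b[1]) for b in bs])
far=tri((t,bt[0][0]),(s,bs[0][0])); near=tri((t,bt[-1][0]),(s,bs[-1][0])); print(far,near)
d=far[0]-near[0]; print("lens",(far[0]+near[0])/2,"len",np.linalg.norm(d),"x",d/np.linalg.norm(d),"az",np.degrees(np.arctan2(d[1],d[0])),"elev",np.degrees(np.arcsin(d[2]/np.linalg.norm(d))))
B=[(105,140,60),(125,255,255)]
for f,box in((t,(355,190,395,235)),(s,(320,225,365,270))):
    for c,a,m in blobs(f,*B,box): print("blue",c,a,cv2.minAreaRect(cv2.findNonZero(m)))
top=max(blobs(t,*B,(355,190,395,235)),key=lambda b:b[1]); r=cv2.minAreaRect(cv2.findNonZero(top[2]))
q=np.array([onz(t,p,.088) for p in cv2.boxPoints(r)]); print("handle top",q.mean(0),q)
# side: bright (top face) pixels of the handle
c=max(blobs(s,*B,(320,225,365,270)),key=lambda b:b[1]); v=s["pixels"][...,2]; print("blue vals",np.unique(v[c[2]>0]//10*10,return_counts=True))
```

```bash
python3 -c "
from plant import r,imaging"
```

```text
[(array([334.    , 128.5714]), 7)] [(array([385.2353, 175.8824]), 17), (array([366.1176, 190.7059]), 17)]
(array([ 0.7742, -0.0721,  0.1141]), [0.7, 0.7]) (array([ 0.7578, -0.0564,  0.054 ]), [35.0, 35.0])
lens [ 0.766  -0.0643  0.0841] len 0.06428273598006166 x [ 0.2549 -0.2442  0.9356] az -43.77623701137648 elev 69.32962842386776
blue [372.2812 211.7812] 96 ((372.3235168457031, 211.79412841796875), (14.794672966003418, 6.5484619140625), 75.96376037597656)
blue [339.7955 245.6682] 220 ((339.91802978515625, 245.40162658691406), (12.547615051269531, 21.638233184814453), 50.194427490234375)
handle top [ 0.4944 -0.1976  0.088 ] [[ 0.516  -0.1813  0.088 ]
 [ 0.5211 -0.2028  0.088 ]
 [ 0.4727 -0.2138  0.088 ]
 [ 0.4676 -0.1924  0.088 ]]
blue vals (array([ 80,  90, 100, 110, 120, 130, 140, 150, 160, 170, 180, 190],
      dtype=uint8), array([83, 48, 10,  3,  4,  5,  5,  4, 10, 20, 25,  3]))
```

Run:
```python
from h import *
np.set_printoptions(precision=4,suppress=True)
t=pickle.load(open("top0.pkl","rb")); s=pickle.load(open("side0.pkl","rb"))
O=[(3,120,45),(16,255,255)]
def wc(f,box):
    return sorted([b[0] for b in blobs(f,*O,box,8)],key=lambda c:c[1])
bt=wc(t,(310,115,360,165)); bs=wc(s,(350,165,400,215)); print(bt,bs)
far=tri((t,bt[0]),(s,bs[0])); near=tri((t,bt[-1]),(s,bs[-1])); print(far,near)
d=far[0]-near[0]; print("lens",(far[0]+near[0])/2,"len",np.linalg.norm(d),"az",np.degrees(np.arctan2(d[1],d[0])),"elev",np.degrees(np.arcsin(d[2]/np.linalg.norm(d))))
B=[(105,140,60),(125,255,255)]
top=max(blobs(t,*B,(355,190,395,235)),key=lambda b:b[1])
tc=cv2.minAreaRect(cv2.findNonZero(top[2]))[0]
sm=max(blobs(s,(100,100,140),(130,255,255),(320,225,365,270)),key=lambda b:b[1]); print(tc,sm[0],sm[1])
print("handle top tri",tri((t,top[0]),(s,sm[0])))
# base: wooden part seen from above
w=max(blobs(t,(8,60,45),(28,255,255),(355,190,395,235)),key=lambda b:b[1])
m=cv2.bitwise_or(w[2],top[2]); rr=cv2.minAreaRect(cv2.findNonZero(m)); print(rr)
q=np.array([onz(t,p,.036) for p in cv2.boxPoints(rr)]);print("base",q.mean(0),[np.degrees(np.arctan2(*(q[i+1]-q[i])[1::-1])) for i in(0,1)],[np.linalg.norm(q[i+1]-q[i]) for i in(0,1)])
```

```text
[array([334.6923, 128.6154]), array([330.68, 150.4 ])] [array([385.3913, 176.1739]), array([366.381 , 190.8571])]
(array([ 0.7736, -0.0742,  0.1147]), [0.3, 0.3]) (array([ 0.7084, -0.0612,  0.0715]), [0.2, 0.2])
lens [ 0.741  -0.0677  0.0931] len 0.07921581931099687 az -11.246408688341372 elev 33.04644099271055
(372.3235168457031, 211.79412841796875) [339.9231 240.1282] 78
handle top tri (array([ 0.4956, -0.1987,  0.0839]), [1.2, 1.2])
((370.8639831542969, 212.2519989013672), (23.523435592651367, 16.994117736816406), 79.69515228271484)
base [ 0.4949 -0.1998  0.036 ] [np.float64(-80.3417094049055), np.float64(-171.01163137437047)] [np.float64(0.059561441859237806), np.float64(0.08211304136485387)]
```

Add to h.py:
```python
def delta(goal,Rg=None):
    from plant import r
    s=r.state(); Rc=R.from_rotvec(s["eef_rot"]); d=Rc.inv().apply(np.array(goal)-s["tool_pos"])
    print("t",round(s["clock"],2),"pos",s["tool_pos"].round(4),"x az",np.degrees(np.arctan2(*Rc.as_matrix()[1::-1,0])).round(2),"d tool",d.round(4),"|d|",np.linalg.norm(d).round(3),"rot",(Rc.inv()*Rg).as_rotvec().round(4) if Rg is not None else "","J",s["joints"].round(2),"w",round(s["width"],3),"g",s["grip_force"],"F",s["contact_force"].round(1))
def down(az):
    a=np.radians(az); x=np.array([np.cos(a),np.sin(a),0]); z=np.array([0,0,-1.]); return R.from_matrix(np.c_[x,np.cross(z,x),z])
def shown(az,lens,up=.06,out=.150,tilt=35.):
    a,b=np.radians(az),np.radians(tilt); h=np.array([np.cos(a),np.sin(a),0]); Z=np.array([0,0,1.])
    lz=-np.sin(b)*h+np.cos(b)*Z; x=-(np.cos(b)*h+np.sin(b)*Z); z=-lz
    return np.array(lens)+(out+up+.155)*lz, R.from_matrix(np.c_[x,np.cross(z,x),z])
```

Run:
```python
from h import *
delta([.475,-.199,.404],down(191))
```

```text
t 0.1 pos [0.1449 0.5044 0.4042] x az 163.97 d tool [-0.5115 -0.5849  0.0008] |d| 0.777 rot [-1.000e-03 -4.000e-04 -4.718e-01] J [ 1.15  0.29 -0.15  1.13  0.    1.43] w 0.995 g 0.0 F [0.6 0.8 0.7]
```

Emit:
{"fn": "send_path", "kwargs": {
  "segments": {"motion":[[-0.032,-0.0366,0,0,0,0],[-0.032,-0.0366,0,0,0,0],[-0.032,-0.0366,0,0,0,0],[-0.032,-0.0366,0,0,0,0],[-0.032,-0.0366,0,0,0,0],[-0.032,-0.0366,0,0,0,0],[-0.032,-0.0366,0,0,0,0],[-0.032,-0.0366,0,0,0,0]]},
  "aperture": 1.0
}}

```text
clock: 0.9
tool_pos: [0.3103, 0.1506, 0.4048]
eef_rot: [0.437, 3.111, 0.0]
contact_force: [1.2, 0.1, 0.2]
width: 0.998
grip_force: 0.0
```

Emit:
{"fn": "send_path", "kwargs": {
  "segments": {"motion":[[-0.032,-0.0366,0,0,0,-0.06],[-0.032,-0.0366,0,0,0,0],[-0.032,-0.0366,0,0,0,0],[-0.032,-0.0366,0,0,0,0],[-0.032,-0.0366,0,0,0,0],[-0.032,-0.0366,0,0,0,0],[0,0,0,0,0,-0.14],[0,0,0,0,0,-0.14]]}
}}

```text
clock: 1.7
tool_pos: [0.4474, -0.1065, 0.404]
eef_rot: [0.099, -3.139, -0.001]
contact_force: [-0.3, 0.3, 0.4]
width: 0.998
grip_force: 0.0
```

Run:
```python
from h import *
delta([.475,-.199,.404],down(191))
```

```text
t 1.7 pos [ 0.4474 -0.1065  0.404 ] x az -176.39 d tool [-0.0218 -0.0941 -0.0001] |d| 0.097 rot [ 0.0007 -0.0013 -0.1289] J [-0.39  0.17 -0.32  1.09  0.   -0.46] w 0.998 g 0.0 F [-0.3  0.3  0.4]
```

Emit:
{"fn": "send_path", "kwargs": {
  "segments": {"motion":[[-0.011,-0.047,0,0,0,0],[-0.011,-0.047,0,0,0,0],[0,0,0,0,0,-0.13],[0,0,0,0,0,0]]}
}}

```text
clock: 2.1
tool_pos: [0.4746, -0.1985, 0.404]
eef_rot: [0.299, -3.126, -0.001]
contact_force: [0.1, 1.1, 0.3]
width: 1.001
grip_force: 0.0
```

Run:
```python
from h import *
from plant import imaging
delta([.475,-.199,.404],down(191))
f=imaging.grab_frame("wrist"); pickle.dump(f,open("w1.pkl","wb")); cv2.imwrite("pics/w1.png",f["pixels"][:,:,::-1])
```

```text
t 2.1 pos [ 0.4746 -0.1985  0.404 ] x az -169.09 d tool [-0.0003 -0.0006 -0.    ] |d| 0.001 rot [ 0.0011 -0.001  -0.0016] J [-0.54  0.27 -0.18  1.12  0.   -0.73] w 1.001 g 0.0 F [0.1 1.1 0.3]
```

View pics/w1.png

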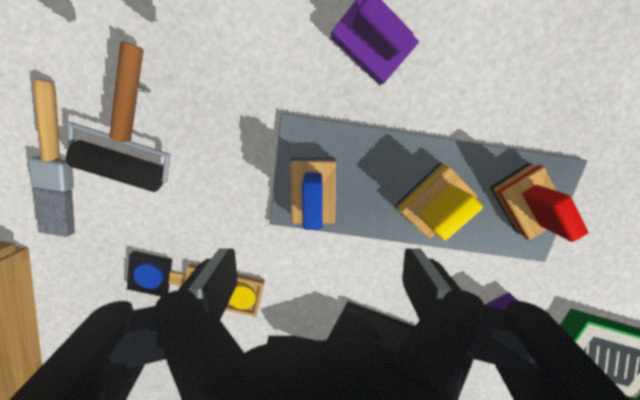

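The wrist view shows the blue block at (313,193), nearly aligned with the image vertical, its handle top reaching (313,228). The blue chip lies in the black pocket at (149,275).

Run:
```python
from h import *
np.set_printoptions(precision=4,suppress=True)
t=pickle.load(open("top0.pkl","rb")); s=pickle.load(open("side0.pkl","rb")); w=pickle.load(open("w1.pkl","rb"))
print("cam",ray(w,(320,200)))
b=max(blobs(w,(105,130,60),(125,255,255),(280,150,350,240)),key=lambda b:b[1])
print("blue",b[1],np.unique(w["pixels"][...,2][b[2]>0]//10*10,return_counts=True))
for T in (150,170):
    c=max(blobs(w,(100,100,T),(130,255,255),(280,150,350,240)),key=lambda b:b[1]); rc=cv2.minAreaRect(cv2.findNonZero(c[2])); print(T,c[0],c[1],rc)
    q=np.array([onz(w,p,.088) for p in cv2.boxPoints(rc)]); print(" top@.088",q.mean(0),[np.degrees(np.arctan2(*(q[i+1]-q[i])[1::-1])).round(1) for i in(0,1)],[np.linalg.norm(q[i+1]-q[i]).round(4) for i in(0,1)])
    st=max(blobs(s,(100,100,140),(130,255,255),(320,225,365,270)),key=lambda b:b[1])[0]
    tt=max(blobs(t,(105,140,60),(125,255,255),(355,190,395,235)),key=lambda b:b[1])[0]
    print(" tri",tri((w,rc[0]),(s,st),(t,tt)),tri((w,rc[0]),(s,st)))
wd=max(blobs(w,(8,60,90),(28,255,255),(280,150,350,240)),key=lambda b:b[1])
rr=cv2.minAreaRect(cv2.findNonZero(wd[2])); print(rr,wd[1])
q=np.array([onz(w,p,.036) for p in cv2.boxPoints(rr)]); print("base",q.mean(0),[np.degrees(np.arctan2(*(q[i+1]-q[i])[1::-1])).round(1) for i in(0,1)],[np.linalg.norm(q[i+1]-q[i]).round(4) for i in(0,1)])
```

```text
cam (array([ 0.4012, -0.2125,  0.3733]), array([ 0.2887,  0.0599, -0.9556]))
blue 1022 (array([ 80,  90, 100, 110, 120, 130, 140, 150, 160, 170, 180], dtype=uint8), array([ 53,  62,  13,  23,  35,  15,  49,  30, 154, 476, 112]))
150 [313.0205 206.3521] 781 ((312.5, 206.0), (46.0, 17.0), 90.0)
 top@.088 [ 0.496 -0.201  0.088] [np.float64(100.9), np.float64(11.1)] [np.float64(0.0175), np.float64(0.0513)]
 tri (array([ 0.4957, -0.1996,  0.0846]), [1.6, 0.6, 2.1]) (array([ 0.4957, -0.201 ,  0.0862]), [0.3, 0.3])
170 [313.6622 207.9176] 595 ((313.5, 207.0), (15.0, 44.0), 0.0)
 top@.088 [ 0.4969 -0.1998  0.088 ] [np.float64(-169.8), np.float64(100.9)] [np.float64(0.0491), np.float64(0.0155)]
 tri (array([ 0.4961, -0.1991,  0.0845]), [1.4, 0.6, 2.0]) (array([ 0.4971, -0.1995,  0.0842]), [0.5, 0.5])
((313.0, 192.0), (62.0, 46.0), 90.0) 1749
base [ 0.4959 -0.2015  0.036 ] [np.float64(100.9), np.float64(11.9)] [np.float64(0.0548), np.float64(0.0793)]
```

Run:
```python
from h import *
delta([.496,-.2005,.223],down(191.2))
```

```text
t 2.15 pos [ 0.4744 -0.1976  0.4042] x az -169.28 d tool [-0.0209 -0.007   0.1811] |d| 0.182 rot [ 0.0011 -0.001  -0.0083] J [-0.54  0.27 -0.18  1.12  0.   -0.72] w 1.001 g 0.0 F [ 0.4  0.1 -0.6]
```

Emit:
{"fn": "send_path", "kwargs": {
  "segments": {"motion":[[-0.021,-0.006,0.02,0,0,-0.006],[0,0,0.04,0,0,0],[0,0,0.04,0,0,0],[0,0,0.03,0,0,0],[0,0,0.03,0,0,0],[0,0,0.021,0,0,0],[0,0,0,0,0,0]]}
}}

```text
clock: 2.85
tool_pos: [0.495, -0.1977, 0.2214]
eef_rot: [0.304, -3.123, -0.005]
contact_force: [-1.3, 0.8, 0.6]
width: 1.0
grip_force: 0.0
```

Run:
```python
from h import *
from plant import imaging
delta([.496,-.2005,.223],down(191.2))
f=imaging.grab_frame("wrist"); g=imaging.grab_frame("side"); cv2.imwrite("pics/w2.png",np.hstack([cv2.resize(f["pixels"],(400,250)),cv2.resize(g["pixels"][150:300,220:460],(400,250))])[:,:,::-1])
```

```text
t 2.85 pos [ 0.495  -0.1977  0.2214] x az -168.86 d tool [-0.0004 -0.0029 -0.0016] |d| 0.003 rot [ 0.0035 -0.0039 -0.0011] J [-0.52  0.48 -0.39  0.7   0.   -0.71] w 1.0 g 0.0 F [-1.3  0.8  0.6]
```

View pics/w2.png

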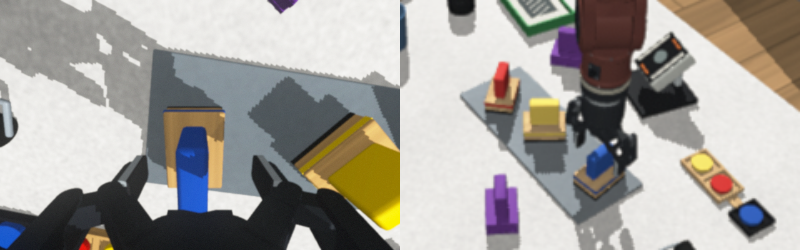

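The fingers straddle the blue handle, which is at (192,170) in the wrist half and sits about 3 mm left of the finger mid-line. They are clear of the yellow block. I'll shift and then close.

Emit:
{"fn": "send_path", "kwargs": {
  "segments": {"motion":[[0,-0.003,-0.001,0,0,0],[0,0,0,0,0,0]]}
}}

```text
clock: 3.15
tool_pos: [0.4978, -0.2029, 0.2263]
eef_rot: [-0.307, 3.124, -0.003]
contact_force: [0.5, 0.3, 0.7]
width: 0.999
grip_force: 0.0
```

Emit:
{"fn": "send_path", "kwargs": {
  "segments": {"motion":[[0,0,0,0,0,0],[0,0,0,0,0,0],[0,0,0,0,0,0],[0,0,0,0,0,0],[0,0,0,0,0,0],[0,0,0,0,0,0],[0,0,0,0,0,0],[0,0,0,0,0,0]]},
  "aperture": 0.0,
  "squeeze": 60
}}

```text
clock: 3.95
tool_pos: [0.497, -0.2024, 0.2248]
eef_rot: [-0.308, 3.126, 0.0]
contact_force: [-0.8, 1.9, 4.4]
width: 0.252
grip_force: 58.9
```

Emit:
{"fn": "send_path", "kwargs": {
  "segments": {"motion":[[0,0,-0.02,0,0,0],[0,0,-0.04,0,0,0],[0,0,-0.05,0,0,0],[0,0,-0.05,0,0,0],[0,0,-0.04,0,0,0],[0,0,-0.02,0,0,0],[0,0,0,0,0,0]]}
}}

```text
clock: 4.65
tool_pos: [0.4976, -0.2027, 0.4475]
eef_rot: [-0.307, 3.122, -0.005]
contact_force: [0.5, -0.0, -1.4]
width: 0.253
grip_force: 59.0
```

Run:
```python
from h import *
from plant import imaging
p,G=shown(-11.2,[.741,-.0677,.095]); print(p); delta(p,G)
print((R.from_rotvec(__import__('plant').r.state()["eef_rot"])).as_matrix().round(3).tolist())
f=imaging.grab_frame("wrist"); pickle.dump(f,open("w3.pkl","wb")); g=imaging.grab_frame("side"); cv2.imwrite("pics/w3.png",np.hstack([cv2.resize(f["pixels"],(400,250)),cv2.resize(g["pixels"][100:300,220:540],(400,250))])[:,:,::-1])
```

```text
[ 0.53563174 -0.02703599  0.3939905 ]
t 4.65 pos [ 0.4976 -0.2027  0.4475] x az -168.76 d tool [-0.0714  0.1651  0.0532] |d| 0.188 rot [ 0.117  -0.5985  0.3801] J [-0.52  0.29 -0.04  1.23 -0.   -0.72] w 0.253 g 59.043007493019104 F [ 0.5 -0.  -1.4]
[[-0.981, -0.195, 0.004], [-0.195, 0.981, -0.003], [-0.004, -0.003, -1.0]]
```

View pics/w3.png

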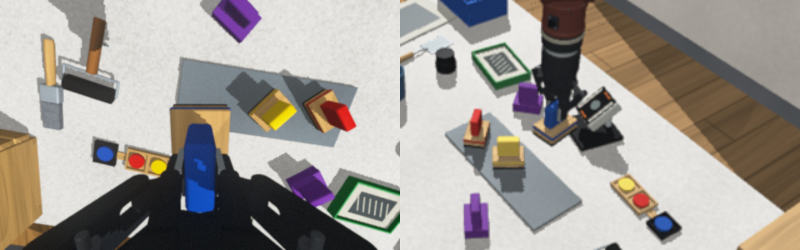

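The block is held squarely at (200,140) in the wrist half, and the other blocks are undisturbed. Next I turn and tilt it at height.

Emit:
{"fn": "send_path", "kwargs": {
  "segments": {"motion":[[0,0.03,0,0,0,0],[0,0.04,0,0,0,0.13],[0,0.04,0,0,0,0.13],[0,0.03,0,0,0,0.13],[0,0,0,0,-0.1,0],[0,0,0,0,-0.1,0],[0,0,0,0,-0.1,0],[0,0,0,0,-0.1,0]]}
}}

```text
clock: 5.55
tool_pos: [0.482, -0.0636, 0.4426]
eef_rot: [0.265, 2.73, -0.053]
contact_force: [0.6, -0.8, -2.0]
width: 0.248
grip_force: 59.4
```

Emit:
{"fn": "send_path", "kwargs": {
  "segments": {"motion":[[0,0,0,0,-0.1,0],[0,0,0,0,-0.11,0],[0,0,0,0,0,0],[0,0,0,0,0,0]]}
}}

```text
clock: 5.95
tool_pos: [0.4818, -0.0637, 0.4432]
eef_rot: [0.246, 2.527, -0.076]
contact_force: [-0.2, 0.1, -1.9]
width: 0.251
grip_force: 59.5
```

Run:
```python
from h import *
p,G=shown(-11.2,[.741,-.0677,.095]); delta(p,G)
```

```text
t 5.95 pos [ 0.4818 -0.0637  0.4432] x az 168.88 d tool [-0.0097  0.0463  0.0665] |d| 0.082 rot [ 0.0011 -0.0064  0.0011] J [-0.3  -0.07 -0.6   0.45  0.06 -0.09] w 0.251 g 59.46972370147705 F [-0.2  0.1 -1.9]
```

Emit:
{"fn": "send_path", "kwargs": {
  "segments": {"motion":[[-0.005,0.023,0.01,0,0,0],[-0.005,0.023,0.01,0,-0.006,0],[0,0,0.02,0,0,0],[0,0,0.02,0,0,0],[0,0,0.006,0,0,0],[0,0,0,0,0,0],[0,0,0,0,0,0],[0,0,0,0,0,0]]}
}}

```text
clock: 6.75
tool_pos: [0.5368, -0.0278, 0.3973]
eef_rot: [0.245, 2.515, -0.078]
contact_force: [-0.4, -0.3, -1.2]
width: 0.255
grip_force: 59.6
```

Run:
```python
from h import *
from plant import imaging
p,G=shown(-11.2,[.741,-.0677,.095]); delta(p,G)
o=[]
for n in("side","top","wrist"):
    f=imaging.grab_frame(n); pickle.dump(f,open(n+"4.pkl","wb")); o.append(f["pixels"])
z=lambda im,x,y,w,h:cv2.resize(im[y:y+h,x:x+w],(400,300),interpolation=cv2.INTER_CUBIC)
a=np.vstack([np.hstack([z(o[0],290,110,128,96),z(o[1],290,110,96,72)]),np.hstack([z(o[2],0,0,640,400),z(o[0],210,100,320,240)])])
cv2.imwrite("pics/a4.png",a[:,:,::-1])
```

```text
t 6.75 pos [ 0.5368 -0.0278  0.3973] x az 168.89 d tool [0.003  0.0005 0.0019] |d| 0.004 rot [0.0008 0.0057 0.0012] J [-0.19  0.07 -0.59  0.29 -0.    0.01] w 0.255 g 59.58408236503601 F [-0.4 -0.3 -1.2]
```

View pics/a4.png

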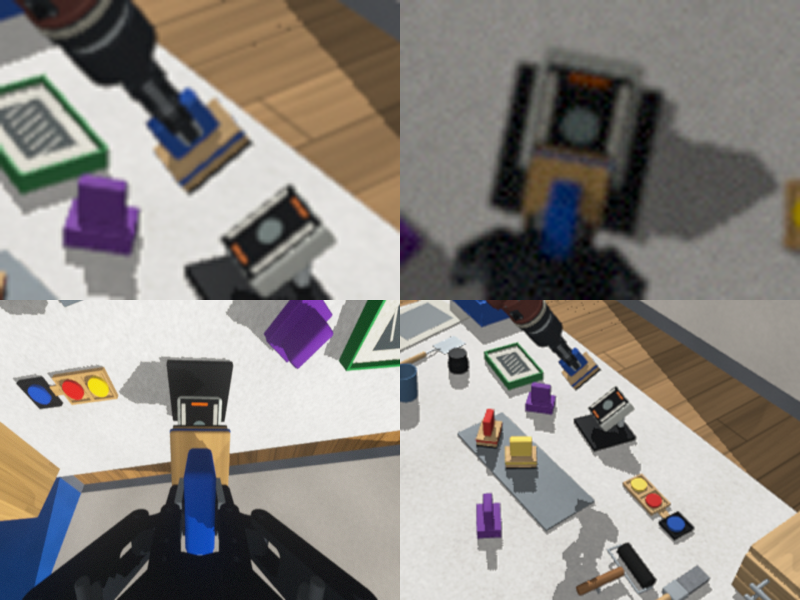

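The block hangs over the lens, centred on it in the wrist view (200,400) and the top view. Other blocks, chips and tools are in place. I'll check the face position by triangulating one face corner seen in side, top and wrist.

Run:
```python
from h import *
s,t,w=[pickle.load(open(n+"4.pkl","rb")) for n in("side","top","wrist")]
# lens frame re-measured from side0/top0
L=np.array([.741,-.0677,.095]); _,G=shown(-11.2,L); M=G.as_matrix()*[-1,1,-1]  # lens x,y,z
for name,box,f in(("side",(335,130,380,175),s),("top",(312,135,348,180),t),("wrist",(255,150,385,380),w)):
    m=sum(b[2] for b in blobs(f,(8,60,45),(28,255,255),box,15)); h=cv2.convexHull(cv2.findNonZero(m)); print(name,cv2.approxPolyDP(h,3,True)[:,0].tolist())
S,T,W=(370,154.8),(340.9,147.2),(272,173)
for k in([(s,S),(t,T)],[(s,S),(w,W)]):
    x,e=tri(*k); print("far -y corner in lens frame",(M.T@(x-L)).round(4),e)
```

```text
side [[379, 130], [379, 153], [349, 170], [340, 159], [349, 130]]
top [[339, 147], [337, 164], [320, 164], [322, 147]]
wrist [[384, 203], [384, 219], [364, 248], [275, 247], [255, 233], [255, 218], [280, 168], [361, 169]]
far -y corner in lens frame [ 0.0429 -0.0287  0.1552] [0.2, 0.2]
far -y corner in lens frame [ 0.0073 -0.0279  0.1411] [36.7, 36.7]
```

The side and top pair puts the far corner at (0.043, -0.029, 0.155) in the lens frame. The ideal is (0.040, -0.028, 0.150), so it is well within tolerance. The wrist row was misread and I discard it. I'll trim, settle and hand in.

Emit:
{"fn": "send_path", "kwargs": {
  "segments": {"motion":[[0.003,0,0.003,0,0.005,0],[0,0,0,0,0,0],[0,0,0,0,0,0],[0,0,0,0,0,0],[0,0,0,0,0,0],[0,0,0,0,0,0]]}
}}

```text
clock: 7.5
tool_pos: [0.5362, -0.0275, 0.3924]
eef_rot: [0.245, 2.52, -0.077]
contact_force: [-0.4, 0.5, -1.1]
width: 0.25
grip_force: 59.6
```

Run:
```python
from h import *
from plant import r
p,G=shown(-11.2,[.741,-.0677,.095]); delta(p,G); print(abs(r.state()["qvel"]).max())
print(r.finish_job())
```

```text
t 7.5 pos [ 0.5362 -0.0275  0.3924] x az 168.9 d tool [-0.0004  0.0004 -0.0017] |d| 0.002 rot [0.001  0.0003 0.0014] J [-0.19  0.07 -0.6   0.29 -0.    0.01] w 0.25 g 59.59073603153229 F [-0.4  0.5 -1.1]
0.0017117231126701129
the job is handed in; nothing more can be done
None
```

The blue block, called by the blue chip in the black pocket, is held about 150 mm in front of the lens, square and centred to within a few millimetres by my measurements; I handed the job in at 7.5 s, and no verdict was returned.

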